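Load type carriers into a lock-up bed and lock it

TASK

Load the lock-up bed for printing. It is locked and empty: turn the red knob anticlockwise until it springs up, slide the keeper by its black grip to its open end stop on the right, then slide every type carrier lying on the bench flat into a bay of its own until it is fully home against the back stop. Then slide the keeper to its closed end stop on the left, so that its lugs stand behind the carriers, and lock it again: push the red knob down to start its screw and turn it clockwise until it stops. Leave the other things on the bench where they are.

Things in the scene. Friction and masses are not known exactly. Their poses are not given: they have to be found in the camera images.
- bed: Grey bed 172 (x) by 430 mm (y), fixed, deck top 14 mm high. Origin: underside, at the bay mouths; x points into the bays. Flat apron x -70 to -16, keeper bar in a groove -16 to -4, then three open-topped bays (centres y 72, 0, -72) from x 0 to the green back stop's face at 100. Channels 52 wide between ribs 20 wide, 10 high with round noses; from x 20 bright lips reach 6 mm over each side
- bay0 (a point): Left (+y) bay: deck point (14 mm above the bench) where the centre of a fully home carrier's underside lies, 50 mm in from the mouth; axes as the bed's. The lips' underside is 10 mm, their top 14 mm above the deck, 40 mm open between them: a carrier goes in level from the apron along +x, under the lips
- bay1 (a point): Same point of the middle bay
- bay2 (a point): Same point of the right (-y) bay
- carrier0: Type carrier 0, 250 g: aluminium plate 100 (x) by 48 (y) by 8 mm with an upright dark wooden grip bar along x on its middle, 50 long, 12 thick, from 8 to 48 mm above the underside, and rows of silver type (to 15 mm high) beside it. Origin: centre of underside. Either end may go in first; all are alike; any may be absent (None from the start)
- carrier1: Type carrier 1, 250 g: aluminium plate 100 (x) by 48 (y) by 8 mm with an upright dark wooden grip bar along x on its middle, 50 long, 12 thick, from 8 to 48 mm above the underside, and rows of silver type (to 15 mm high) beside it. Origin: centre of underside. Either end may go in first; all are alike; any may be absent (None from the start)
- carrier2: Type carrier 2, 250 g: aluminium plate 100 (x) by 48 (y) by 8 mm with an upright dark wooden grip bar along x on its middle, 50 long, 12 thick, from 8 to 48 mm above the underside, and rows of silver type (to 15 mm high) beside it. Origin: centre of underside. Either end may go in first; all are alike; any may be absent (None from the start)
- carrier3: Type carrier 3, 250 g: aluminium plate 100 (x) by 48 (y) by 8 mm with an upright dark wooden grip bar along x on its middle, 50 long, 12 thick, from 8 to 48 mm above the underside, and rows of silver type (to 15 mm high) beside it. Origin: centre of underside. Either end may go in first; all are alike; any may be absent (None from the start)
- keeper (a joint): Slide of the brass keeper bar along the bed's y, m: 0 = fully open (right end stop, lugs in front of the ribs), 0.036 = fully closed (left end stop, lugs behind the carriers, blocking the mouths). Lugs 14 wide, at bed x -14 to -6 mm, reaching 12 mm above the deck; they cannot close on a carrier that is not home. Friction 1.5 N
- keeper_grip (a point): Centre of the top of the keeper's black upright grip, 26 mm (x) by 20 mm (y) by 46 mm high, top 61 mm above the bench, at the left end of the keeper bar, left of the bays; axes as the bed's
- lock_knob (a joint): Turn of the red locking knob about its vertical axis, rad, grows clockwise seen from above; 0 = unlocked end stop, 2.5 = locked end stop. It starts locked (1.9 to 2.45). Turned back below about 0.2 its cross pin leaves the ledge that holds it and the knob springs up; while it is up the pin strikes the ledge at about 0.3; pushed down, the pin runs under it
- screw (a joint): How far the captive screw with its knob is pushed down, m: 0 = sprung up (unlocked), 0.010 = bottom; it starts caught at about 0.006. Must be at least 0.007 down to be turned past 0.3 rad; spring 2.5 to 7.5 N; once turned past about 0.6 rad it is caught and stays about 0.006 down by itself
- knob_grip (a point): Centre of the top of the red knob's bar grip, on the turning axis, at the right of the bays (bed x = 50, y = -165 mm), 88 mm above the bench when up. x axis along the bar: 50 mm long, 14 mm thick, 32 mm high, on a round flange of radius 26 mm whose top lies 32 mm below this point
- mallet: Bystander, leave alone: hammer, 240 mm long, lying behind the bed; origin at its underside's centre
- composing_stick: Bystander, leave alone: dark steel composing stick, 55 by 200 by 22 mm, on the far right; origin at its underside's centre
- ink_can: Bystander, leave alone: ink can, 72 mm across, 70 mm high, on the left; origin at its underside's centre
- wash_jar: Bystander, leave alone: jar, 60 mm across, 85 mm high, on the right; origin at its underside's centre
- bodkin: Bystander, leave alone: pointed hand tool with wooden handle, 170 mm long, lying behind right; origin at its underside's centre
- brayer: Bystander, leave alone: hand ink roller, 110 mm wide, 170 mm long, lying behind the bed; origin at its underside's centre
- furniture_wood: Bystander, leave alone: pale wooden block, 35 by 140 by 25 mm, lying behind left; origin at its underside's centre
Not all that is in view belongs to the job. Leave any green or orange look-alike of the carrier2 alone.

How it is judged:
By the outcome, as a careful person would: the job done as asked, in the order asked, and still so for the second after the job is handed in, with the robot touching nothing.
Of carrier0, carrier1, carrier2, carrier3 only 2 to 3 are there at a start; the rules pass over those that are not, and their reading is None.
At some moment in a run one of carrier0, carrier1, carrier2, carrier3 may be knocked a few centimetres aside while the robot is not near it.
Once in a run the grip may slacken for a moment while it holds something.
It also fails if it takes over 210 s, if anything falls off the work surface, if the arm or the gripper's body presses on something with over 40 N, if the wrist force passes 120 N, or if a joint passes its speed limit or range.

ROBOT

A 6-joint arm with a two-finger parallel gripper is mounted at the origin on the work surface. World frame = base frame: x ahead of the robot, y to its left, z up, the work surface at z = 0. Lengths are in mm, angles in degrees, forces in N, time in s.
With the tool pointing down it reaches from about 250 to 775 mm from the base axis. Payload 4 kg.
Tool frame: the origin (TCP) lies between the finger pads; the fingertips stand 11 mm ahead of it and the grasp point (between the pads) lies 8 mm behind it; z points along the fingers, y is the line along which they close (so a half turn about z gives the same grasp; the last joint's range is limited). The gripper opens to 94 mm and grips with 3 to 60 N. Pads are 16 mm wide; open, the fingers measure 119 mm over their backs; the gripper's body (75 mm by 177 mm) begins 78 mm behind the grasp point.
Start: joints at [-80.735, 4.996, 78.535, -0, 96.463, -5.907], TCP at [143.94, -530.849, 216.506] pointing down, gripper open.
Joint ranges: [-177.83, 177.83], [-43.37, 116.18], [15.69, 146.23], [-61.86, 241.86], [9.47, 152.12], [-147.06, 147.06]. Speed limits (degrees/s): [159.86, 159.86, 180, 180, 180, 180].

INTERFACE

Orientations are given as a 3x3 rotation matrix whose columns are the frame's x, y, z axes.
In Python, from bench import bot gives the robot as it stands.
- The arm moves only by the tool step_arm, never from a script. Its argument "increments" is a list of rows, each a list of 7 numbers: the shift along the world's x, y, z in mm, then the turn, a rotation vector about the world's x, y, z in rad, then the finger opening in mm, from 0 to 94. In form: [[x, y, z, wx, wy, wz, hand], ...]. A call has 1 to 20 rows; each row is the pose to reach, as a shift and turn from the pose commanded when the call began; what a row does not reach only later rows make up. A row lasts 1/8 s, in which the tool goes at most 62.5 mm and 10.7 degrees, less where a joint would pass 70% of its speed; a pose out of reach is approached as far as the arm can. A call with a gripper value outside its range is refused whole. The fingers move at their own pace and stop on an object; "force" is the grip in N (left out, the last holds). Time passes only in rows, so rows that repeat a pose let the fingers close. It gives the time, the measured TCP pose, the force, the opening and the grip force at its end, in the units of the state.
- bot.state(): the state, without advancing time (a new reading comes with each control period).
- bot.capture(name): name is "side" or "top"; returns the picture (420x560x3 uint8, red, green, blue); there is no depth.
- bot.camera_info(name): a dict with "K" (3x3 intrinsics, pixels), "R" (3x3) and "t" (3): a world point X has camera coordinates R X + t. Camera axes: x right, y down, z forward; pixel columns grow to the right and rows downward; lengths in mm; the calibration is good to about 2 mm. A picture is of the moment at which its call begins. camera_info takes no time and is no camera call.
- bot.job_done(): hands the job in; it is judged then, once.
Trained networks look in the newest picture that a camera, given by its name, has taken for a name from the list of things; names that differ only in an ending like _2 or _b are one class to them, and where a whole thing is asked for, a point or a joint stands for the part that bears it (a point fixed in the world has none). Each returns a list of dicts, best first, with "conf" (0 to 1); they miss things now and then, are a little off and sometimes report something else, mostly with a low value. They report only what shows in the picture. A call takes as long as a camera call. They do not tell look-alikes from the thing itself.
- bot.regions_of(label, camera): "pixels" (420x560 bool, what is visible of it) and "box" ([left, top, width, height] in pixels, round what is visible of it).
The state is a dict: "time_s": time; "joint_pos": joint angles; "qvel": joint speeds; "joint_torque": joint torques, N m; "tool_pos": TCP position; "eef_rot": TCP orientation; "wrist_force": force on the tool from outside, world axes, zero at the start; "wrist_torque": the same for the moment, N m; "width": finger opening in mm; "finger_force": force on a finger pad.
Only numpy, scipy, OpenCV 4.12 (cv2) and the standard library are available. Lean on these libraries where they do the work, as an engineer would, in place of code of your own. Each camera call takes 0.05 s, during which the arm holds its last target. There are 200 camera calls.

## Working session

There is one attempt and no reset: what is moved stays moved. The work goes in short steps, Python scripts to look and compute and a tool call to move; the robot and the scene stay as the last step left them, time stands still between calls to the robot, and variables do not carry over. Pictures are saved under pics/ and viewed, at most 14 in all, crops included, and the job is handed in when it is done.

Besides the shell and the picture viewer there is one more tool, called as name([rows], argument=value, ...), one row to a line, values as JSON. step_arm: Moves the arm, as the interface text tells. Its arguments: {"type":"object","properties":{"increments":{"type":"array","items":{"type":"array","items":{"type":"number"}}},"force":{"type":"number"}},"required":["increments"]}

```bash
mkdir -p pics
cat > h.py <<'E'
import numpy as np, cv2
from bench import bot
def ray(cam,u,v):
    c=bot.camera_info(cam);K,R,t=[np.array(c[k],float) for k in("K","R","t")]
    return -R.T@t, R.T@np.linalg.solve(K,[u,v,1.])
def at(cam,u,v,z):
    o,d=ray(cam,u,v); return o+d*(z-o[2])/d[2]
def proj(cam,X):
    c=bot.camera_info(cam);K,R,t=[np.array(c[k],float) for k in("K","R","t")]
    p=K@(R@np.array(X,float)+t); return p[:2]/p[2]
def snap(cam,name):
    im=bot.capture(cam); cv2.imwrite(f"pics/{name}.png",im[...,::-1]); return im
E
python3 - <<'E'
from h import *
for c in("top","side"):
    snap(c,c+"0"); i=bot.camera_info(c); print(c,np.round(i["K"],1).tolist(),np.round(i["R"],3).tolist(),np.round(i["t"],1))
    for l in("bed","carrier0","keeper_grip","knob_grip"):
        for r in bot.regions_of(l,c): print(l,round(r["conf"],2),r["box"],int(r["pixels"].sum()))
print(bot.state())
E
```

```text
top [[407.3, 0.0, 282.3], [0.0, 407.3, 213.0], [0.0, 0.0, 1.0]] [[0.008, -1.0, -0.01], [-0.985, -0.006, -0.172], [0.172, 0.011, -0.985]] [  13.8  526.7 1381.9]
bed 0.86 [224.3, 175.4, 118.3, 56.3] 6220
bed 0.74 [332.2, 152.1, 39.3, 5.1] 176
carrier0 0.95 [411.2, 259.8, 29.2, 20.4] 372
carrier0 0.75 [374.7, 191.3, 32.3, 22.0] 415
carrier0 0.61 [380.9, 233.5, 16.2, 28.0] 371
carrier0 0.59 [378.3, 279.0, 24.8, 30.1] 414
carrier0 0.57 [333.3, 246.0, 30.7, 25.4] 407
keeper_grip 0.88 [229.4, 206.1, 81.7, 9.3] 198
knob_grip 0.66 [324.7, 184.4, 16.4, 15.6] 169
side [[514.4, 0.0, 275.0], [0.0, 514.4, 208.3], [0.0, 0.0, 1.0]] [[0.976, -0.217, -0.016], [-0.122, -0.489, -0.863], [0.179, 0.845, -0.504]] [-498.5  126.1 1360.4]
bed 0.62 [250.9, 177.7, 104.2, 99.3] 5810
carrier0 0.91 [244.1, 299.8, 49.3, 36.8] 993
carrier0 0.88 [227.6, 260.9, 26.5, 39.4] 592
carrier0 0.64 [321.6, 289.7, 45.0, 38.6] 905
carrier0 0.63 [223.6, 347.1, 51.0, 42.6] 1198
carrier0 0.59 [170.6, 316.8, 51.5, 26.1] 1035
keeper_grip 0.66 [289.1, 150.4, 27.7, 22.7] 322
keeper_grip 0.55 [320.7, 292.6, 45.8, 34.4] 841
keeper_grip 
[... 199 characters left out ...]
34142e+01, -5.90770824e+00]), 'qvel': array([ 0.12292429, -0.10082845, -0.09501923, -0.03858432,  0.19845736,
        0.03808214]), 'joint_torque': array([-3.67705879e-04, -3.39624882e+01, -3.02267468e+01,  7.18658930e-02,
        2.43657664e-02, -2.45203717e-05]), 'tool_pos': array([ 143.94265487, -530.831018  ,  216.47923097]), 'eef_rot': array([[ 9.65143109e-01,  2.61722713e-01,  2.13769094e-05],
       [ 2.61722714e-01, -9.65143108e-01, -3.37239442e-05],
       [ 1.18054546e-05,  3.81432551e-05, -9.99999999e-01]]), 'wrist_force': array([ 0.01297402,  0.14899893, -0.71291649]), 'wrist_torque': array([ 0.05840166, -0.05197272, -0.01710758]), 'finger_force': 0.0, 'width': 93.96480652328273}
```

View pics/top0.png

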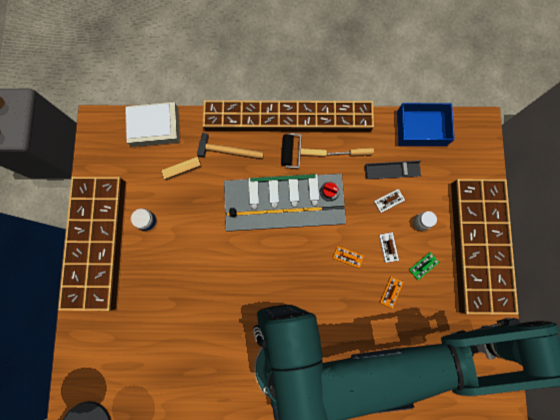

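View pics/side0.png

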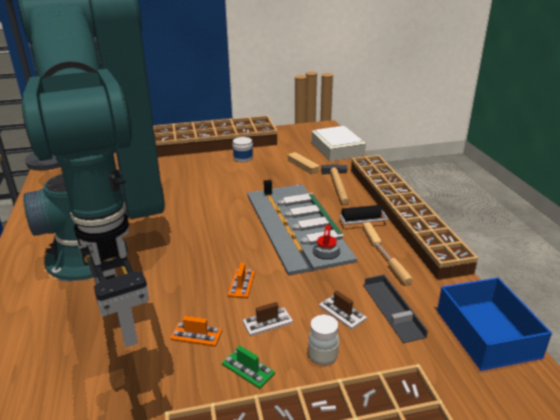

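The two pictures show two silver carriers, top (389,200) and (389,247). The green and orange ones are look-alikes. The bed is around (285,203) with the knob at (330,189) and the black grip at (233,212). I'll crop and enlarge for a finer measurement.

Run:
```python
from h import *
a=cv2.imread("pics/top0.png"); c=a[165:275,215:415]; cv2.imwrite("pics/c1.png",cv2.resize(c,None,fx=4,fy=4,interpolation=cv2.INTER_CUBIC))
b=cv2.imread("pics/side0.png"); c=b[170:340,225:375]; cv2.imwrite("pics/c2.png",cv2.resize(c,None,fx=3.5,fy=3.5,interpolation=cv2.INTER_CUBIC))
for cam in("top","side"):
    bot.capture(cam)
    for r in bot.regions_of("bed",cam)[:1]:
        m=r["pixels"].astype(np.uint8)
        cs,_=cv2.findContours(m,0,1); cc=max(cs,key=cv2.contourArea)
        print(cam,cv2.minAreaRect(cc), cv2.approxPolyDP(cv2.convexHull(cc),3,True)[:,0].tolist(),[at(cam,*p[0],14).round().tolist()[:2] for p in cv2.approxPolyDP(cv2.convexHull(cc),3,True)])
    for r in bot.regions_of("carrier0",cam):
        cs,_=cv2.findContours(r["pixels"].astype(np.uint8),0,1); cc=max(cs,key=cv2.contourArea)
        P=np.array([at(cam,*p[0],8)[:2] for p in cc],np.float32); print(r["conf"],cv2.minAreaRect(P))
```

```text
top ((284.16552734375, 201.81378173828125), (51.91027069091797, 120.145263671875), 86.633544921875) [[341, 174], [344, 224], [226, 230], [225, 181]] [[678.0, -195.0], [494.0, -202.0], [470.0, 218.0], [649.0, 227.0]]
0.95 ((377.42169189453125, -215.73593139648438), (96.14991760253906, 45.979209899902344), 70.20738220214844)
0.89 ((346.0791015625, -480.8582763671875), (54.648109436035156, 101.7924575805664), 38.84269332885742)
0.83 ((580.2540893554688, -368.1683349609375), (48.396907806396484, 101.84424591064453), 26.841217041015625)
0.71 ((411.8543701171875, -359.6556701660156), (99.28335571289062, 48.40281677246094), 10.182660102844238)
0.66 ((257.19921875, -363.504638671875), (47.45246505737305, 98.26520538330078), 64.94156646728516)
side ((301.0135192871094, 225.91891479492188), (114.68472290039062, 69.14620208740234), 62.59242630004883) [[248, 194], [265, 180], [302, 185], [341, 229], [356, 262], [288, 275]] [[470.0, 207.0], [541.0, 288.0], [650.0, 224.0], [686.0, -56.0], [673.0, -212.0], [494.0, -223.0]]
0.95 ((384.39105224609375, -206.86788940429688), (134.40679931640625, 48.92326354980469), 70.23194885253906)
0.91 ((263.8511962890625, -357.28009033203125), (75.21964263916016, 99.45437622070312), 65.10520935058594)
0.88 ((411.5053405761719, -351.3397216796875), (105.50557708740234, 80.84574127197266), 11.97207260131836)
0.76 ((588.8027954101562, -365.3607177734375), (71.85691833496094, 110.0346908569336), 27.777137756347656)
0.73 ((352.71429443359375, -480.1030578613281), (62.4943733215332, 107.66323852539062), 38.92960739135742)
```

View pics/c1.png

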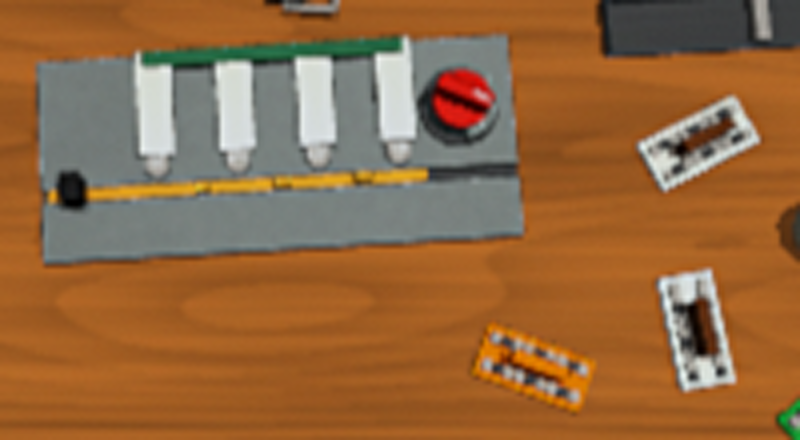

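View pics/c2.png

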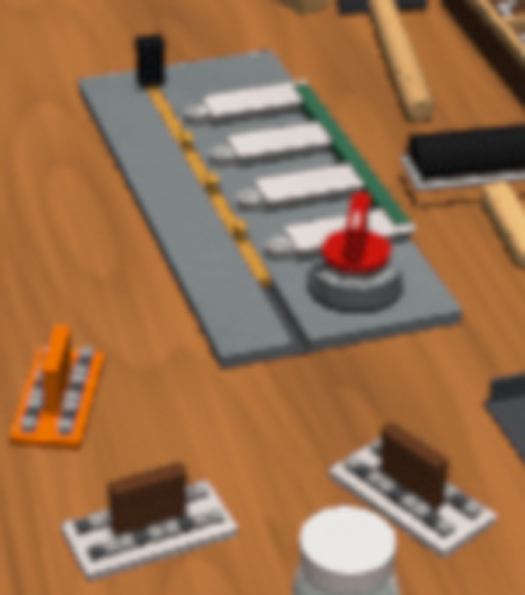

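```bash
cat >> h.py <<'E'
from scipy.optimize import least_squares
def bed2w(p,b):
    c,s=np.cos(p[2]),np.sin(p[2]); b=np.array(b,float)
    return np.array([p[0]+c*b[0]-s*b[1],p[1]+s*b[0]+c*b[1],b[2]])
E
python3 - <<'E'
from h import *
T=lambda u,v:(215+(u+.5)/4-.5,165+(v+.5)/4-.5)
S=lambda u,v:(225+(u+.5)/3.5-.5,170+(v+.5)/3.5-.5)
obs=[("top",T(38,63),(102,215,14)),("top",T(509,37),(102,-215,14)),("top",T(523,233),(-70,-215,14)),("top",T(42,260),(-70,215,14)),
("side",S(78,82),(-70,215,14)),("side",S(222,352),(-70,-215,14)),("side",S(460,312),(102,-215,14)),("side",S(268,52),(102,215,14))]
for sel in("top","side","topside"):
    o=[x for x in obs if x[0] in sel]
    f=lambda p:np.concatenate([proj(c,bed2w(p,b))-uv for c,uv,b in o])
    r=least_squares(f,[570,10,.05]); print(sel,r.x.round(4),r.fun.round(1))
p=r.x
print("knob",bed2w(p,(50,-165,0)))
for n,b in(("knobtop",(50,-165,84)),("knobtopUP",(50,-165,88)),):
    print(n,[proj(c,bed2w(p,b)).round(1) for c in("top","side")])
for g in(100,):pass
print("grip z61 from top px",at("top",*T(71,188),61), "side", at("side",*S(150,38),61))
e=[at("top",*T(*q),82) for q in((440,77),(492,108))]; print("knob bar ends",e, np.degrees(np.arctan2(e[1][1]-e[0][1],e[1][0]-e[0][0])))
# carriers: contours + bar
im=bot.capture("top")
for r in bot.regions_of("carrier0","top"):
    cs,_=cv2.findContours(cv2.resize(r["pixels"].astype(np.uint8)*255,None,fx=8,fy=8,interpolation=cv2.INTER_LINEAR)//128,0,1)
    cc=max(cs,key=cv2.contourArea)
    P=np.array([at("top",*((q[0]+.5)/8-.5),8)[:2] for q in cc],np.float32); R=cv2.minAreaRect(P)
    print(round(r["conf"],2),np.round(R[0],1),np.round(R[1],1),round(R[2],1), "rgb",im[r["pixels"]].mean(0).round())
for cam,uvs in(("top",[T(701,138),T(705,327)]),("side",[S(414,463),S(146,487)])):
    print(cam,[at(cam,*q,48).round(1) for q in uvs])
E
```

```text
top [5.584966e+02 1.042710e+01 6.070000e-02] [-0.3  1.2 -0.   1.3  0.3 -1.   0.1 -1.3]
side [5.572469e+02 9.621100e+00 6.480000e-02] [ 1.4 -1.1  1.6  1.1 -1.9  0.2 -1.2 -0.3]
topside [5.578361e+02 1.019810e+01 6.290000e-02] [-0.3  1.5 -0.   1.3  0.4 -1.   0.2 -1.   1.7 -1.2  1.6  0.9 -1.8  0.1
 -0.9 -0.4]
knob [ 618.11215833 -151.33145713    0.        ]
knobtop [array([331.3, 185.3]), array([328.9, 228.8])]
knobtopUP [array([331.4, 185. ]), array([329. , 227.5])]
grip z61 from top px [527.92556416 190.50190794  61.        ] side [530.65029484 192.6240156   61.        ]
knob bar ends [array([ 623.39629824, -128.54940497,   82.        ]), array([ 596.21224985, -172.95683718,   82.        ])] -121.47292074292345
0.92 [ 256.  -363.7] [ 52.8 103. ] 65.9 rgb [167. 102.  38.]
0.84 [ 412.7 -359.8] [105.4  53.5] 9.8 rgb [146. 141. 133.]
0.8 [ 347.4 -478. ] [45.  95.9] 39.7 rgb [ 58. 115.  67.]
0.59 [ 378.7 -214.6] [107.3  56.9] 71.8 rgb [172. 109.  45.]
0.55 [ 581.5 -367.6] [ 52.6 105.4] 28.0 rgb [148. 142. 134.]
top [array([ 578. , -360.1,   48. ]), array([ 412. , -357.2,   48. ])]
side [array([ 576.6, -385.5,   48. ]), array([ 410.8, -368.3,   48. ])]
```

Run:
```python
from h import *
T=lambda u,v:(215+(u+.5)/4-.5,165+(v+.5)/4-.5)
S=lambda u,v:(225+(u+.5)/3.5-.5,170+(v+.5)/3.5-.5)
p=np.array([557.8,10.2,.0629]);c,s=np.cos(p[2]),np.sin(p[2])
def b(cam,q,z):
    w=at(cam,*q,z); d=w[:2]-p[:2]; return np.round([c*d[0]+s*d[1],-s*d[0]+c*d[1]],1)
L=[("nose108 x0","top",T(156,178),22),("nose36","top",T(237,171),22),("nose-36","top",T(319,165),22),("nose-108","top",T(399,163),22),
("keepbar L","top",T(50,197),15),("keepbar R","top",T(427,174),15),("groove R x-10 y-215","top",T(516,171),12),
("FL z0 -70,215","top",T(43,264),0),("FR z0","top",T(523,236),0),("BL 102,215,14","top",T(38,63),14),("BR","top",T(508,37),14),
("greenfrontL 100,?","top",T(142,66),24),("greenR","top",T(404,50),24),
("knob c","top",T(466,92),82),("knob s","side",S(360,200),82),("knob flange","side",S(357,250),50),("knob flange top","top",T(464,98),50),
("nose108","side",S(190,113),20),("nose36","side",S(213,155),20),("nose-36","side",S(238,200),20),("nose-108","side",S(267,246),20),
("keepL","side",S(153,90),15),("keepR","side",S(266,283),15),("FR z0 -70,-215","side",S(222,364),0),("BR 102 -215 14","side",S(461,311),14),("BL","side",S(268,52),14),("FL","side",S(78,82),14)]
for n,cam,q,z in L: print(n,cam,b(cam,q,z))
```

```text
nose108 x0 top [ -6.5 110.5]Traceback (most recent call last):
  File "<stdin>", line 14, in <module>
  File "<stdin>", line 6, in b
  File "h.py", line 7, in at
    o,d=ray(cam,u,v); return o+d*(z-o[2])/d[2]
        ~~~^^^^^^^^^
  File "h.py", line 4, in ray
    c=bot.camera_info(cam);K,R,t=[np.array(c[k],float) for k in("K","R","t")]
ValueError: time passes only in moves, steps and waits
```

```bash
python3 - <<'E'
import re
t=open("h.py").read()
t=t.replace('from bench import bot\n','from bench import bot\nCI={c:bot.camera_info(c) for c in("top","side")}\n').replace('bot.camera_info(cam)','CI[cam]')
open("h.py","w").write(t)
E
python3 - <<'E'
from h import *
T=lambda u,v:(215+(u+.5)/4-.5,165+(v+.5)/4-.5)
S=lambda u,v:(225+(u+.5)/3.5-.5,170+(v+.5)/3.5-.5)
p=np.array([557.8,10.2,.0629]);c,s=np.cos(p[2]),np.sin(p[2])
def b(cam,q,z):
    w=at(cam,*q,z); d=w[:2]-p[:2]; return np.round([c*d[0]+s*d[1],-s*d[0]+c*d[1]],1)
L=[("nose108 x0","top",T(156,178),22),("nose36","top",T(237,171),22),("nose-36","top",T(319,165),22),("nose-108","top",T(399,163),22),
("keepbar L","top",T(50,197),15),("keepbar R","top",T(427,174),15),("groove R x-10 y-215","top",T(516,171),12),
("FL z0 -70,215","top",T(43,264),0),("FR z0","top",T(523,236),0),("BL 102,215,14","top",T(38,63),14),("BR","top",T(508,37),14),
("greenfrontL 100,?","top",T(142,66),24),("greenR","top",T(404,50),24),
("knob c","top",T(466,92),82),("knob s","side",S(360,200),82),("knob flange","side",S(357,250),50),("knob flange top","top",T(464,98),50),
("nose108","side",S(190,113),20),("nose36","side",S(213,155),20),("nose-36","side",S(238,200),20),("nose-108","side",S(267,246),20),
("keepL","side",S(153,90),15),("keepR","side",S(266,283),15),("FR z0 -70,-215","side",S(222,364),0),("BR 102 -215 14","side",S(461,311),14),("BL","side",S(268,52),14),("FL","side",S(78,82),14)]
for n,cam,q,z in L: print(n,cam,b(cam,q,z))
E
```

```text
nose108 x0 top [ -6.5 110.5]
nose36 top [-4.3 37.9]
nose-36 top [ -3.  -35.5]
nose-108 top [  -5.3 -107. ]
keepbar L top [-17.1 206.6]
keepbar R top [ -15.4 -131.9]
groove R x-10 y-215 top [ -16.7 -212.1]
FL z0 -70,215 top [-75.1 216.9]
FR z0 top [ -74.2 -215.4]
BL 102,215,14 top [107.4 213.7]
BR top [ 107.  -214.6]
greenfrontL 100,? top [ 96.5 118.5]
greenR top [  97.7 -118.4]
knob c top [  42.2 -164. ]
knob s side [  51.4 -151.9]
knob flange side [  44.  -168.1]
knob flange top top [  44.3 -165.9]
nose108 side [ -0. 114.]
nose36 side [-1.9 40.6]
nose-36 side [ -3.4 -32. ]
nose-108 side [  -2.4 -101.1]
keepL side [-17.1 172.2]
keepR side [ -16.4 -140.6]
FR z0 -70,-215 side [ -71.2 -206. ]
BR 102 -215 14 side [ 107.8 -215.1]
BL side [103.9 211.7]
FL side [-77.  208.9]
```

step_arm([
  [45, 37, 0, 0, 0, 0.15, 50],
  [90, 74, 0, 0, 0, 0.3, 50],
  [140, 114, 0, 0, 0, 0.45, 50],
  [187, 152, 0, 0, 0, 0.6, 50],
  [234, 190, 0, 0, 0, 0.756, 50],
  [281, 228, 0, 0, 0, 0.756, 50],
  [328, 266, 0, 0, 0, 0.756, 50],
  [375, 304, 0, 0, 0, 0.756, 50],
  [422, 342, 0, 0, 0, 0.756, 50],
  [468, 380, 0, 0, 0, 0.756, 50],
  [468, 380, -50, 0, 0, 0.756, 50],
  [468, 380, -96, 0, 0, 0.756, 50],
  [468, 380, -96, 0, 0, 0.756, 50],
  [468, 380, -96, 0, 0, 0.756, 50],
])

```text
time_s: 2.65
tool_pos: [612.8, -151.3, 122.5]
eef_rot: [[0.523, 0.852, 0.003], [0.852, -0.523, -0.001], [0.001, 0.003, -1.0]]
wrist_force: [-0.3, -0.8, -0.2]
width: 50.3
finger_force: 0.0
```

Run:
```python
from h import *
a=snap("top","t1"); b=snap("side","s1")
cv2.imwrite("pics/tb1.png",np.hstack([a[140:400,60:460],b[140:400,100:500]])[...,::-1])
for cam in("top","side"):
    for r in bot.regions_of("carrier0",cam): print(cam,round(r["conf"],2),np.round(r["box"]),(a if cam=="top" else b)[r["pixels"]].mean(0).round())
```

```text
top 0.89 [335. 249.  31.  22.] [176. 113.  52.]
top 0.82 [376. 188.  31.  25.] [154. 147. 138.]
top 0.82 [411. 256.  29.  24.] [ 64. 123.  65.]
top 0.78 [380. 235.  16.  29.] [148. 144. 137.]
top 0.59 [381. 277.  25.  32.] [172. 106.  39.]
side 0.89 [226. 343.  50.  45.] [ 63. 116.  67.]
side 0.88 [171. 316.  52.  32.] [172.  98.  39.]
side 0.69 [228. 262.  26.  39.] [179. 104.  45.]
side 0.64 [320. 289.  45.  41.] [129. 114. 105.]
side 0.57 [241. 302.  55.  36.] [136. 118. 108.]
```

View pics/tb1.png

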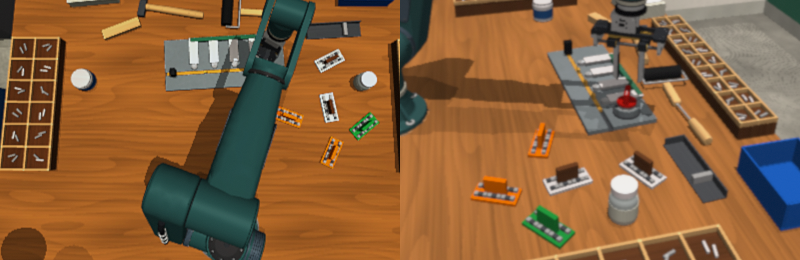

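The area the arm hid before is empty, so there are exactly two carriers, top (391,200) and (388,249). The gripper hangs above the knob. Next I'll go down and grip it.

step_arm([
  [0, 0, -25, 0, 0, 0, 50],
  [0, 0, -50, 0, 0, 0, 50],
  [0, 0, -50, 0, 0, 0, 50],
  [0, 0, -50, 0, 0, 0, 8],
  [0, 0, -50, 0, 0, 0, 8],
  [0, 0, -50, 0, 0, 0, 8],
  [0, 0, -50, 0, 0, 0, 8],
  [0, 0, -50, 0, 0, 0, 8],
], force=15)

```text
time_s: 3.85
tool_pos: [612.4, -151.2, 71.2]
eef_rot: [[0.523, 0.853, 0.001], [0.853, -0.523, -0.001], [-0.0, 0.002, -1.0]]
wrist_force: [0.2, 0.1, 2.1]
width: 14.3
finger_force: 14.5
```

step_arm([
  [0, 0, 0, 0, 0, 0.15, 8],
  [0, 0, 0, 0, 0, 0.3, 8],
  [0, 0, 0, 0, 0, 0.45, 8],
  [0, 0, 0, 0, 0, 0.6, 8],
  [0, 0, 0, 0, 0, 0.75, 8],
  [0, 0, 0, 0, 0, 0.9, 8],
  [0, 0, 0, 0, 0, 1.05, 8],
  [0, 0, 0, 0, 0, 1.2, 8],
  [0, 0, 0, 0, 0, 1.35, 8],
  [0, 0, 0, 0, 0, 1.5, 8],
  [0, 0, 0, 0, 0, 1.5, 8],
], force=25)

```text
time_s: 5.22
tool_pos: [612.6, -151.1, 71.2]
eef_rot: [[-0.812, 0.583, 0.002], [0.583, 0.812, -0.001], [-0.002, 0.001, -1.0]]
wrist_force: [1.4, -0.7, 2.3]
width: 13.6
finger_force: 24.8
```

```bash
python3 -c "
from bench import bot
s=bot.state();print(s['joint_pos'].round(1),s['wrist_torque'].round(2),s['wrist_force'].round(1),s['width'])"
```

```text
[-19.   19.   78.7   0.   82.2 -73.3] [-0.16 -0.38  0.03] [ 1.4 -0.7  2.3] 13.623605272375881
```

step_arm([
  [0, 0, 0, 0, 0, 0.12, 8],
  [0, 0, 0, 0, 0, 0.24, 8],
  [0, 0, 0, 0, 0, 0.33, 8],
  [0, 0, 0, 0, 0, 0.33, 8],
])

```text
time_s: 5.72
tool_pos: [612.6, -151.1, 71.6]
eef_rot: [[-0.957, 0.29, 0.002], [0.29, 0.957, -0.001], [-0.002, 0.0, -1.0]]
wrist_force: [-0.2, 0.2, 4.2]
width: 14.2
finger_force: 24.8
```

```bash
python3 -c "
from bench import bot
s=bot.state();print(s['joint_pos'].round(1),s['wrist_torque'].round(2),s['wrist_force'].round(1),s['width'])"
```

```text
[-19.   18.9  78.7   0.   82.3 -92.2] [ 0.01 -0.23  0.01] [-0.2  0.2  4.2] 14.222153732528055
```

step_arm([
  [0, 0, 0, 0, 0, 0.06, 8],
  [0, 0, 0, 0, 0, 0.12, 8],
  [0, 0, 0, 0, 0, 0.15, 8],
  [0, 0, 0, 0, 0, 0.15, 8],
])

```text
time_s: 6.22
tool_pos: [612.5, -151.1, 71.2]
eef_rot: [[-0.99, 0.142, 0.002], [0.142, 0.99, -0.0], [-0.002, -0.0, -1.0]]
wrist_force: [1.0, -0.2, 5.2]
width: 13.6
finger_force: 24.9
```

```bash
python3 -c "
from bench import bot
s=bot.state();print(s['joint_pos'].round(1),s['wrist_torque'].round(2),s['wrist_force'].round(1),s['width'])"
```

```text
[ -19.    19.    78.7    0.    82.2 -100.8] [ 0.01 -0.36 -0.04] [ 1.  -0.2  5.2] 13.568062618643108
```

step_arm([
  [0, 0, 0, 0, 0, 0.06, 8],
  [0, 0, 0, 0, 0, 0.12, 8],
  [0, 0, 0, 0, 0, 0.15, 8],
  [0, 0, 0, 0, 0, 0.15, 8],
])

```text
time_s: 6.72
tool_pos: [612.5, -151.0, 70.9]
eef_rot: [[-1.0, -0.008, 0.001], [-0.008, 1.0, -0.0], [-0.001, -0.0, -1.0]]
wrist_force: [2.1, -1.2, 4.7]
width: 14.1
finger_force: 24.9
```

```bash
python3 -c "
from bench import bot
s=bot.state();print(s['joint_pos'].round(1),s['wrist_torque'].round(2),s['wrist_force'].round(1),s['width'])"
```

```text
[ -19.    19.    78.7    0.    82.2 -109.5] [-0.09 -0.59 -0.01] [ 2.1 -1.2  4.7] 14.108962379348043
```

step_arm([
  [0, 0, 0, 0, 0, 0.06, 8],
  [0, 0, 0, 0, 0, 0.12, 8],
  [0, 0, 0, 0, 0, 0.15, 8],
  [0, 0, 0, 0, 0, 0.15, 8],
])

```text
time_s: 7.22
tool_pos: [612.0, -151.1, 70.6]
eef_rot: [[-0.988, -0.157, 0.0], [-0.157, 0.988, -0.0], [-0.0, -0.0, -1.0]]
wrist_force: [1.9, -1.7, 5.4]
width: 14.3
finger_force: 26.0
```

```bash
python3 -c "
from bench import bot
s=bot.state();print(s['joint_pos'].round(1),s['wrist_torque'].round(2),s['wrist_force'].round(1),s['width'])"
```

```text
[ -19.    19.    78.7   -0.    82.3 -118. ] [-0.17 -0.47 -0.55] [ 1.9 -1.7  5.4] 14.265077856631166
```

The end stop is reached: the torque jumped to −0.55 N m. I'll ease back, open, and check that the knob sprang up.

step_arm([
  [0, 0, 0, 0, 0, -0.06, 8],
  [0, 0, 0, 0, 0, -0.06, 50],
  [0, 0, 0, 0, 0, -0.06, 50],
  [0, 0, 0, 0, 0, -0.06, 50],
  [0, 0, 60, 0, 0, -0.06, 50],
  [0, 0, 100, 0, 0, -0.06, 50],
  [-20, 60, 120, 0, 0, -0.06, 50],
  [-40, 120, 120, 0, 0, 0, 50],
  [-55, 180, 120, 0, 0, 0, 50],
  [-70, 240, 120, 0, 0, 0, 50],
  [-75, 300, 120, 0, 0, 0, 50],
  [-80, 340, 120, 0, 0, 0, 50],
  [-80, 340, 120, 0, 0, 0, 50],
])

```text
time_s: 8.85
tool_pos: [530.8, 191.9, 189.9]
eef_rot: [[-0.986, -0.164, -0.001], [-0.164, 0.986, 0.0], [0.001, 0.0, -1.0]]
wrist_force: [-0.3, 1.2, -0.2]
width: 49.8
finger_force: 0.0
```

Run:
```python
from h import *
a=snap("top","t2"); b=snap("side","s2")
f=lambda im,r,c,k:cv2.resize(im[r[0]:r[1],c[0]:c[1]],(400,300) if k else (400,500),interpolation=cv2.INTER_CUBIC)
cv2.imwrite("pics/tb2.png",np.hstack([f(a,(160,250),(215,335+0),1),f(b,(170,284),(225,377),1)])[...,::-1])
for l in("knob_grip","keeper_grip"):
  for cam in("top","side"):
    for r in bot.regions_of(l,cam)[:2]: print(l,cam,round(r["conf"],2),np.round(r["box"],1))
s=bot.state();print(s['joint_pos'].round(1),s['tool_pos'].round(1))
```

```text
knob_grip top 0.69 [325.4 180.5  12.1  18.3]
knob_grip side 0.81 [319.9 226.5  18.   18.6]
keeper_grip top 0.74 [226.2 207.5  94.4   7.8]
keeper_grip side 0.7 [264.7 182.2  38.4  70.5]
[ 13.7   7.2  79.1  -0.   93.7 -85.3] [532.2 187.8 190.4]
```

View pics/tb2.png

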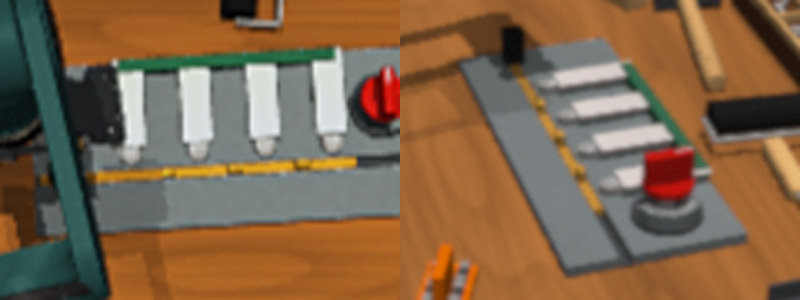

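Side view: the knob bar now stands turned, at crop (668,175), and clear of its housing. The keeper grip is at crop (512,45). I'll grip the keeper now.

step_arm([
  [-2, 3, -50, 0, 0, -0.1, 60],
  [-2, 3, -100, 0, 0, -0.1, 60],
  [-2, 3, -130, 0, 0, -0.1, 60],
  [-2, 3, -148, 0, 0, -0.1, 60],
  [-2, 3, -148, 0, 0, -0.1, 60],
  [-2, 3, -148, 0, 0, -0.1, 12],
  [-2, 3, -148, 0, 0, -0.1, 12],
  [-2, 3, -148, 0, 0, -0.1, 12],
  [-2, 3, -148, 0, 0, -0.1, 12],
  [-2, 3, -148, 0, 0, -0.1, 12],
  [-2, 3, -148, 0, 0, -0.1, 12],
], force=12)

```text
time_s: 10.52
tool_pos: [530.1, 192.2, 42.9]
eef_rot: [[-0.998, -0.059, 0.001], [-0.059, 0.998, 0.0], [-0.001, 0.0, -1.0]]
wrist_force: [-0.0, -0.1, 1.3]
width: 20.1
finger_force: 12.0
```

step_arm([
  [0.6, -9, 0, 0, 0, 0, 12],
  [1.1, -18, 0, 0, 0, 0, 12],
  [1.6, -26, 0, 0, 0, 0, 12],
  [2.1, -33, 0, 0, 0, 0, 12],
  [2.1, -33, 0, 0, 0, 0, 12],
])

```text
time_s: 11.15
tool_pos: [532.3, 159.3, 42.8]
eef_rot: [[-0.998, -0.058, 0.001], [-0.058, 0.998, 0.002], [-0.001, 0.002, -1.0]]
wrist_force: [-0.2, 3.1, 3.9]
width: 20.2
finger_force: 12.0
```

step_arm([
  [0.1, -2, 0, 0, 0, 0, 12],
  [0.2, -4, 0, 0, 0, 0, 12],
  [0.3, -5, 0, 0, 0, 0, 12],
  [0.3, -5, 0, 0, 0, 0, 12],
])

```text
time_s: 11.65
tool_pos: [532.3, 159.2, 42.8]
eef_rot: [[-0.998, -0.06, 0.001], [-0.06, 0.998, 0.01], [-0.001, 0.01, -1.0]]
wrist_force: [-0.6, 13.8, 1.8]
width: 20.2
finger_force: 12.0
```

step_arm([
  [-0.1, 4, 0, 0, 0, 0, 12],
  [-0.1, 4, 0, 0, 0, 0, 60],
  [-0.1, 4, 0, 0, 0, 0, 60],
  [-0.1, 4, 0, 0, 0, 0, 60],
  [-0.1, 4, 50, 0, 0, 0, 60],
  [-60, 4, 100, 0, 0, 0, 60],
  [-120, 4, 150, 0, 0, 0, 60],
  [-180, -20, 150, 0, 0, 0, 60],
  [-240, -20, 150, 0, 0, 0, 60],
  [-240, -20, 150, 0, 0, 0, 60],
])

```text
time_s: 12.9
tool_pos: [290.1, 133.5, 192.9]
eef_rot: [[-0.998, -0.059, 0.002], [-0.059, 0.998, 0.0], [-0.002, 0.0, -1.0]]
wrist_force: [1.0, -0.4, 0.5]
width: 60.1
finger_force: 0.0
```

Run:
```python
from h import *
a=snap("top","t3"); b=snap("side","s3")
f=lambda im,r,c:cv2.resize(im[r[0]:r[1],c[0]:c[1]],(400,300),interpolation=cv2.INTER_CUBIC)
cv2.imwrite("pics/tb3.png",np.hstack([f(a,(165,255),(220,340)),f(b,(175,265),(235,355))])[...,::-1])
s=bot.state();print(s['joint_pos'].round(1),s['tool_pos'].round(1))
```

```text
[ 14.5 -25.7 107.1  -0.   98.5 -78.9] [291.  133.8 193.1]
```

View pics/tb3.png

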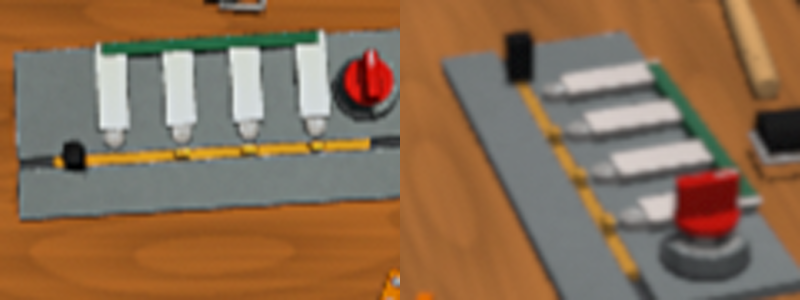

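The three lugs (crop 180, 249, 316 / y 150) stand right in front of the rib noses, so the keeper is open. The side view also shows the knob raised. I'll re-measure the carriers now.

```bash
cat >> h.py <<'E'
def carriers(cam="top",z=8):
    im=bot.capture(cam); out=[]
    for r in bot.regions_of("carrier0",cam):
        rgb=im[r["pixels"]].mean(0)
        if rgb.max()-rgb.min()>35: continue
        cs,_=cv2.findContours(cv2.resize(r["pixels"].astype(np.uint8)*255,None,fx=8,fy=8,interpolation=cv2.INTER_LINEAR)//128,0,1)
        cc=max(cs,key=cv2.contourArea)
        P=np.array([at(cam,*((q[0]+.5)/8-.5),z)[:2] for q in cc],np.float32); R=cv2.minAreaRect(P)
        a=R[2] if R[1][0]>R[1][1] else R[2]+90
        out.append((round(r["conf"],2),np.round(R[0],1),np.round(R[1],1),round((a+90)%180-90,1)))
    return out
E
python3 - <<'E'
from h import *
for k in range(2):
    for c in carriers(): print(c)
E
```

```text
(0.93, array([ 581.7, -367.6]), array([ 51.4, 101. ]), -63.0)
(0.93, array([ 411., -360.]), array([100.7,  49.7]), 9.4)
(0.89, array([ 411.7, -359.1]), array([102.5,  52.5]), 9.6)
(0.67, array([ 581.1, -368.6]), array([ 52. , 103.2]), -60.1)
```

step_arm([
  [5, -28, 0, 0, 0, -0.17, 60],
  [12, -56, 0, 0, 0, -0.34, 60],
  [20, -84, 0, 0, 0, -0.51, 60],
  [27, -112, 0, 0, 0, -0.68, 60],
  [34, -140, 0, 0, 0, -0.85, 60],
  [40, -168, 0, 0, 0, -1.02, 60],
  [47, -196, 0, 0, 0, -1.19, 60],
  [54, -224, 0, 0, 0, -1.36, 60],
  [61, -252, 0, 0, 0, -1.53, 60],
  [68, -280, 0, 0, 0, -1.7, 60],
  [75, -308, 0, 0, 0, -1.87, 60],
  [82, -336, 0, 0, 0, -2.04, 60],
  [89, -364, 0, 0, 0, -2.21, 60],
  [96, -392, 0, 0, 0, -2.38, 60],
  [103, -420, 0, 0, 0, -2.55, 60],
  [110, -448, 0, 0, 0, -2.72, 60],
  [116, -475, -20, 0, 0, -2.88, 60],
  [121, -493, -50, 0, 0, -3.035, 60],
  [121, -493, -70, 0, 0, -3.035, 60],
  [121, -493, -70, 0, 0, -3.035, 60],
])

```text
time_s: 15.7
tool_pos: [412.3, -358.6, 118.8]
eef_rot: [[0.986, 0.164, -0.005], [0.164, -0.986, 0.005], [-0.004, -0.006, -1.0]]
wrist_force: [-0.1, -0.1, 0.6]
width: 59.9
finger_force: 0.0
```

Run:
```python
from h import *
b=snap("side","s4")
cv2.imwrite("pics/s4c.png",cv2.resize(b[240:350,200:380],None,fx=3.5,fy=3.5,interpolation=cv2.INTER_CUBIC)[...,::-1])
for c in carriers("side"): print(c)
s=bot.state();print(s['joint_pos'].round(1),s['tool_pos'].round(1),s['eef_rot'].round(3).tolist())
```

```text
(0.74, array([ 412.3, -351.8]), array([106.3,  83.2]), 10.0)
(0.6, array([ 587.3, -365.2]), array([ 74. , 111.6]), -63.1)
[-46.9   6.8  87.2  -0.   85.9  33.6] [ 413.9 -359.5  123.1] [[0.986, 0.165, 0.001], [0.165, -0.986, -0.001], [0.001, 0.001, -1.0]]
```

View pics/s4c.png

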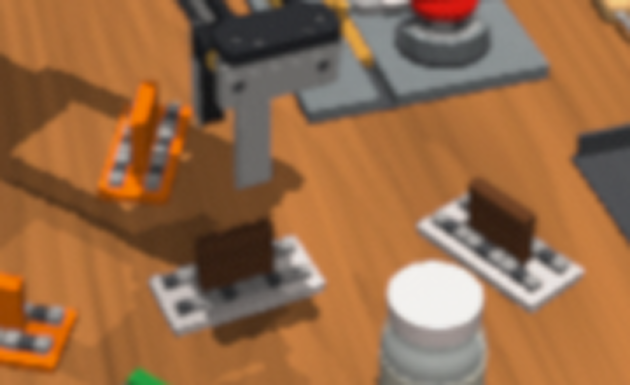

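The carrier stands right below the open fingers, with its bar at crop (235,255). I'll go down and grasp.

step_arm([
  [-1, 0, -40, 0, 0, 0, 60],
  [-1, 0, -75, 0, 0, 0, 60],
  [-1, 0, -92, 0, 0, 0, 60],
  [-1, 0, -92, 0, 0, 0, 60],
  [-1, 0, -92, 0, 0, 0, 6],
  [-1, 0, -92, 0, 0, 0, 6],
  [-1, 0, -92, 0, 0, 0, 6],
  [-1, 0, -92, 0, 0, 0, 6],
  [-1, 0, -92, 0, 0, 0, 6],
  [-1, 0, -92, 0, 0, 0, 6],
], force=15)

```text
time_s: 17.1
tool_pos: [412.4, -359.1, 30.6]
eef_rot: [[0.986, 0.165, 0.0], [0.165, -0.986, -0.001], [0.0, 0.001, -1.0]]
wrist_force: [0.6, -0.9, 0.8]
width: 11.9
finger_force: 15.0
```

step_arm([
  [0, 0, 0, 0, 0, 0, 6],
  [0, 0, 0, 0, 0, 0, 6],
  [0, 0, 20, 0, 0, 0, 6],
  [0, 0, 50, 0, 0, 0, 6],
  [0, 0, 75, 0, 0, 0, 6],
  [10, 40, 75, 0, 0, -0.03, 6],
  [22, 85, 75, 0, 0, -0.06, 6],
  [34, 130, 75, 0, 0, -0.103, 6],
  [46, 175, 75, 0, 0, -0.103, 6],
  [56, 215, 75, 0, 0, -0.103, 6],
  [66, 255, 75, 0, 0, -0.103, 6],
  [72, 280, 75, 0, 0, -0.103, 6],
  [74, 293, 75, 0, 0, -0.103, 6],
  [74, 293, 60, 0, 0, -0.103, 6],
  [74, 293, 40, 0, 0, -0.103, 6],
  [74, 293, 40, 0, 0, -0.103, 6],
  [74, 293, 40, 0, 0, -0.103, 6],
], force=45)

```text
time_s: 19.23
tool_pos: [486.2, -66.6, 70.4]
eef_rot: [[0.998, 0.061, -0.0], [0.061, -0.998, -0.0], [-0.0, 0.0, -1.0]]
wrist_force: [-0.3, -0.4, -2.8]
width: 11.3
finger_force: 45.0
```

Run:
```python
from h import *
s=bot.state();print(s['wrist_force'].round(1),s['tool_pos'].round(1),s['eef_rot'].round(3).tolist(),s['width'],s['finger_force'])
b=snap("side","s5")
cv2.imwrite("pics/s5c.png",cv2.resize(b[170:290,220:380],None,fx=4,fy=4,interpolation=cv2.INTER_CUBIC)[...,::-1])
```

```text
[-0.3 -0.4 -2.8] [486.2 -66.6  70.4] [[0.998, 0.061, -0.0], [0.061, -0.998, -0.0], [-0.0, 0.0, -1.0]] 11.264984548431794 44.991971254348755
```

View pics/s5c.png

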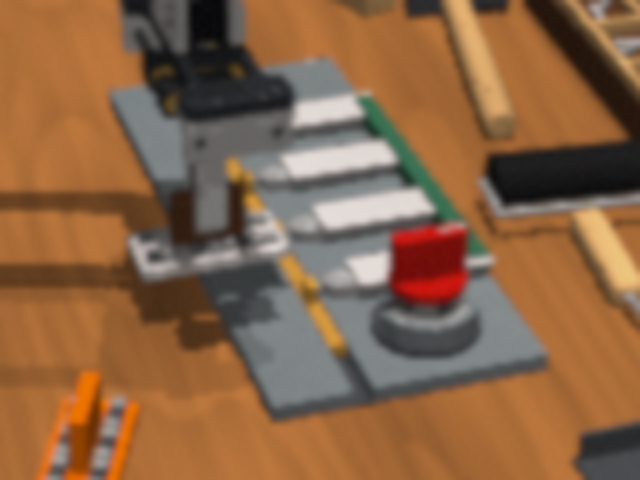

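The carrier is held level in front of the right bay, with its leading edge at crop (285,240). I'll lower it to deck height and begin the entry.

step_arm([
  [0, 0.7, -12, 0, 0, 0.001, 6],
  [0, 0.7, -22, 0, 0, 0.001, 6],
  [0, 0.7, -24.7, 0, 0, 0.001, 6],
  [0, 0.7, -24.7, 0, 0, 0.001, 6],
  [0, 0.7, -24.7, 0, 0, 0.001, 6],
])

```text
time_s: 19.9
tool_pos: [486.7, -65.2, 46.0]
eef_rot: [[0.998, 0.064, 0.001], [0.064, -0.998, -0.0], [0.001, 0.0, -1.0]]
wrist_force: [0.6, -0.2, -2.9]
width: 11.9
finger_force: 45.0
```

step_arm([
  [10, 0.6, 0, 0, 0, 0, 6],
  [20, 1.3, 0, 0, 0, 0, 6],
  [30, 1.9, 0, 0, 0, 0, 6],
  [40, 2.5, 0, 0, 0, 0, 6],
  [40, 2.5, 0, 0, 0, 0, 6],
])

```text
time_s: 20.52
tool_pos: [527.2, -62.6, 45.7]
eef_rot: [[0.998, 0.064, 0.0], [0.064, -0.998, -0.0], [0.0, 0.0, -1.0]]
wrist_force: [0.1, 0.3, -3.2]
width: 11.8
finger_force: 45.0
```

step_arm([
  [8, 0.1, 0, 0, 0, 0, 6],
  [16, 0.5, 0, 0, 0, 0, 6],
  [24, 1.0, 0, 0, 0, 0, 6],
  [32, 1.5, 0, 0, 0, 0, 6],
  [32, 1.5, 0, 0, 0, 0, 6],
])

```text
time_s: 21.15
tool_pos: [559.0, -61.1, 45.8]
eef_rot: [[0.998, 0.064, 0.0], [0.064, -0.998, -0.0], [0.0, 0.0, -1.0]]
wrist_force: [-0.1, 0.4, -2.1]
width: 12.1
finger_force: 45.0
```

step_arm([
  [10, 0.6, 0, 0, 0, 0, 6],
  [20, 1.3, 0, 0, 0, 0, 6],
  [30, 1.9, 0, 0, 0, 0, 6],
  [39, 2.5, 0, 0, 0, 0, 6],
  [39, 2.5, 0, 0, 0, 0, 6],
])

```text
time_s: 21.78
tool_pos: [598.1, -58.6, 45.7]
eef_rot: [[0.998, 0.064, 0.0], [0.064, -0.998, -0.0], [0.0, 0.0, -1.0]]
wrist_force: [-0.5, 0.3, -2.9]
width: 11.9
finger_force: 45.0
```

Remaining about 8 mm; I'll push to contact.

step_arm([
  [3, 0.2, 0, 0, 0, 0, 6],
  [6, 0.4, -0.3, 0, 0, 0, 6],
  [9, 0.6, -0.5, 0, 0, 0, 6],
  [12, 0.75, -0.8, 0, 0, 0, 6],
  [12, 0.75, -0.8, 0, 0, 0, 6],
])

```text
time_s: 22.4
tool_pos: [606.0, -58.1, 45.0]
eef_rot: [[0.998, 0.064, -0.008], [0.064, -0.998, -0.0], [-0.008, -0.0, -1.0]]
wrist_force: [-9.2, -0.2, 4.1]
width: 11.5
finger_force: 45.0
```

step_arm([
  [-3, -0.2, 0, 0, 0, 0, 6],
  [-3, -0.2, 0, 0, 0, 0, 40],
  [-3, -0.2, 0, 0, 0, 0, 40],
  [-3, -0.2, 0, 0, 0, 0, 40],
  [-3, -0.2, 50, 0, 0, 0, 40],
  [-3, -0.2, 105, 0, 0, 0, 60],
  [-5, -40, 105, 0, 0, -0.15, 60],
  [-8, -80, 105, 0, 0, -0.3, 60],
  [-12, -120, 105, 0, 0, -0.45, 60],
  [-16, -160, 105, 0, 0, -0.6, 60],
  [-20, -200, 105, 0, 0, -0.75, 60],
  [-23, -240, 105, 0, 0, -0.9, 60],
  [-26, -280, 105, 0, 0, -1.05, 60],
  [-28, -310, 85, 0, 0, -1.144, 60],
  [-28, -310, 75, 0, 0, -1.144, 60],
  [-28, -310, 75, 0, 0, -1.144, 60],
])

```text
time_s: 24.4
tool_pos: [581.0, -366.8, 118.5]
eef_rot: [[0.472, -0.881, -0.002], [-0.881, -0.472, 0.002], [-0.003, 0.001, -1.0]]
wrist_force: [-0.2, 1.1, -0.1]
width: 60.0
finger_force: 0.0
```

Run:
```python
from h import *
for c in carriers("side")+carriers("side"): print(c)
s=bot.state();print(s['joint_pos'].round(1),s['tool_pos'].round(1),s['eef_rot'].round(3).tolist())
a=snap("top","t6");b=snap("side","s6")
f=lambda im,r,c:cv2.resize(im[r[0]:r[1],c[0]:c[1]],(400,300),interpolation=cv2.INTER_CUBIC)
cv2.imwrite("pics/tb6.png",np.hstack([f(b,(260,350),(290,410)),f(b,(175,265),(235,355))])[...,::-1])
```

```text
(0.9, array([ 589. , -364.8]), array([ 73.1, 110.8]), -61.4)
(0.5, array([629.2,   9.2]), array([53.9, 52.9]), 76.0)
(0.81, array([ 589.3, -364.1]), array([ 75.3, 114.3]), -62.8)
(0.66, array([628.3,  15. ]), array([62.6, 38.9]), 6.4)
[-36.9  24.4  65.6   0.   89.9 114.8] [ 582.2 -367.   121.3] [[0.473, -0.881, 0.002], [-0.881, -0.473, -0.001], [0.002, -0.001, -1.0]]
```

View pics/tb6.png

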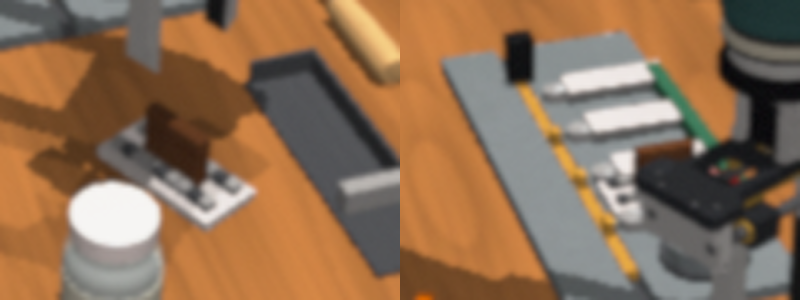

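The carrier is unmoved, at left crop (178,165) below the fingers. The first one sits in the right bay at right crop (650,170). I'll grasp this one.

step_arm([
  [-0.5, -0.5, -40, 0, 0, 0, 60],
  [-0.5, -0.5, -75, 0, 0, 0, 60],
  [-0.5, -0.5, -90, 0, 0, 0, 60],
  [-0.5, -0.5, -90, 0, 0, 0, 60],
  [-0.5, -0.5, -90, 0, 0, 0, 6],
  [-0.5, -0.5, -90, 0, 0, 0, 6],
  [-0.5, -0.5, -90, 0, 0, 0, 6],
  [-0.5, -0.5, -90, 0, 0, 0, 6],
  [-0.5, -0.5, -90, 0, 0, 0, 6],
  [-0.5, -0.5, -90, 0, 0, 0, 6],
], force=15)

```text
time_s: 25.95
tool_pos: [581.1, -368.3, 30.1]
eef_rot: [[0.471, -0.882, 0.0], [-0.882, -0.471, 0.0], [0.0, -0.0, -1.0]]
wrist_force: [1.3, 0.4, 1.5]
width: 12.1
finger_force: 15.0
```

step_arm([
  [0, 0, 0, 0, 0, 0, 6],
  [0, 0, 0, 0, 0, 0, 6],
  [0, 0, 20, 0, 0, 0, 6],
  [0, 0, 60, 0, 0, 0, 6],
  [-10, 0, 95, 0, 0, 0, 6],
  [-35, 30, 95, 0, 0, 0.1, 6],
  [-60, 65, 95, 0, 0, 0.22, 6],
  [-80, 105, 95, 0, 0, 0.36, 6],
  [-90, 150, 95, 0, 0, 0.5, 6],
  [-95, 195, 95, 0, 0, 0.65, 6],
  [-99, 240, 95, 0, 0, 0.8, 6],
  [-99, 280, 95, 0, 0, 0.95, 6],
  [-99, 320, 95, 0, 0, 1.08, 6],
  [-99, 350, 95, 0, 0, 1.143, 6],
  [-99, 374, 70, 0, 0, 1.143, 6],
  [-99, 374, 45, 0, 0, 1.143, 6],
  [-99, 374, 40, 0, 0, 1.143, 6],
  [-99, 374, 40, 0, 0, 1.143, 6],
  [-99, 374, 40, 0, 0, 1.143, 6],
], force=45)

```text
time_s: 28.32
tool_pos: [482.8, 5.1, 71.5]
eef_rot: [[0.998, 0.062, 0.003], [0.062, -0.998, -0.0], [0.003, 0.001, -1.0]]
wrist_force: [0.5, -0.2, -2.9]
width: 12.0
finger_force: 45.0
```

step_arm([
  [0, 0.6, -12, 0, 0, 0, 6],
  [0, 0.6, -22, 0, 0, 0, 6],
  [0, 0.6, -24.9, 0, 0, 0, 6],
  [0, 0.6, -24.9, 0, 0, 0, 6],
  [0, 0.6, -24.9, 0, 0, 0, 6],
])

```text
time_s: 28.95
tool_pos: [482.1, 6.2, 45.2]
eef_rot: [[0.998, 0.063, 0.001], [0.063, -0.998, -0.0], [0.001, 0.0, -1.0]]
wrist_force: [0.2, -0.5, -2.6]
width: 11.8
finger_force: 45.0
```

Run:
```python
from h import *
s=bot.state();print(s['tool_pos'].round(1),s['wrist_force'].round(1),s['eef_rot'][:2,0].round(4))
b=snap("side","s7")
cv2.imwrite("pics/s7c.png",cv2.resize(b[170:290,220:380],None,fx=4,fy=4,interpolation=cv2.INTER_CUBIC)[...,::-1])
```

```text
[482.1   6.2  45.2] [ 0.2 -0.5 -2.6] [0.998  0.0627]
```

View pics/s7c.png

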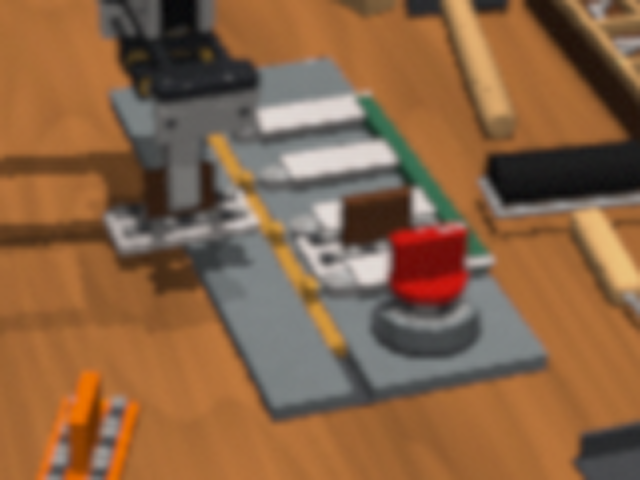

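The carrier is level at the middle mouth, edge at crop (260,215), and the first carrier sits home in the right bay. I'll slide this one in.

step_arm([
  [10, 0.6, 0, 0, 0, 0, 6],
  [20, 1.3, 0, 0, 0, 0, 6],
  [30, 1.9, 0, 0, 0, 0, 6],
  [40, 2.5, 0, 0, 0, 0, 6],
  [40, 2.5, 0, 0, 0, 0, 6],
])

```text
time_s: 29.62
tool_pos: [522.7, 8.7, 45.1]
eef_rot: [[0.998, 0.063, 0.0], [0.063, -0.998, -0.0], [0.0, 0.0, -1.0]]
wrist_force: [-0.2, 1.1, -1.8]
width: 11.4
finger_force: 45.0
```

step_arm([
  [8, 0.4, 0, 0, 0, 0, 6],
  [16, 0.9, 0, 0, 0, 0, 6],
  [24, 1.4, 0, 0, 0, 0, 6],
  [32, 1.9, 0, 0, 0, 0, 6],
  [32, 1.9, 0, 0, 0, 0, 6],
])

```text
time_s: 30.25
tool_pos: [554.5, 10.6, 45.1]
eef_rot: [[0.998, 0.063, 0.0], [0.063, -0.998, -0.0], [0.0, 0.0, -1.0]]
wrist_force: [-0.1, -0.4, -1.7]
width: 12.0
finger_force: 45.0
```

step_arm([
  [10, 0.6, 0, 0, 0, 0, 6],
  [20, 1.3, 0, 0, 0, 0, 6],
  [30, 1.9, 0, 0, 0, 0, 6],
  [39, 2.5, 0, 0, 0, 0, 6],
  [39, 2.5, 0, 0, 0, 0, 6],
])

```text
time_s: 30.88
tool_pos: [593.5, 13.1, 45.0]
eef_rot: [[0.998, 0.063, 0.0], [0.063, -0.998, -0.0], [0.0, 0.0, -1.0]]
wrist_force: [-0.3, 0.3, -2.5]
width: 12.1
finger_force: 45.0
```

step_arm([
  [3, 0.2, 0, 0, 0, 0, 6],
  [6, 0.4, -0.3, 0, 0, 0, 6],
  [9, 0.6, -0.5, 0, 0, 0, 6],
  [12, 0.75, -0.8, 0, 0, 0, 6],
  [12, 0.75, -0.8, 0, 0, 0, 6],
])

```text
time_s: 31.5
tool_pos: [601.2, 13.6, 44.5]
eef_rot: [[0.998, 0.063, -0.009], [0.063, -0.998, -0.001], [-0.009, 0.0, -1.0]]
wrist_force: [-11.3, -1.2, 4.6]
width: 11.6
finger_force: 45.0
```

step_arm([
  [-3, -0.2, 0, 0, 0, 0, 6],
  [-3, -0.2, 0, 0, 0, 0, 40],
  [-3, -0.2, 0, 0, 0, 0, 40],
  [-3, -0.2, 0, 0, 0, 0, 40],
  [-3, -0.2, 50, 0, 0, 0, 44],
  [-10, 10, 100, 0, 0, 0, 44],
  [-35, 55, 100, 0, 0, 0, 44],
  [-60, 100, 100, 0, 0, 0, 44],
  [-73, 140, 100, 0, 0, 0, 44],
  [-73, 146, 60, 0, 0, 0, 44],
  [-73, 146, 20, 0, 0, 0, 44],
  [-73, 146, -1, 0, 0, 0, 44],
  [-73, 146, -1, 0, 0, 0, 44],
  [-73, 146, -1, 0, 0, 0, 12],
  [-73, 146, -1, 0, 0, 0, 12],
  [-73, 146, -1, 0, 0, 0, 12],
  [-73, 146, -1, 0, 0, 0, 12],
  [-73, 146, -1, 0, 0, 0, 12],
], force=12)

```text
time_s: 33.75
tool_pos: [532.8, 159.9, 44.7]
eef_rot: [[0.998, 0.063, 0.003], [0.063, -0.998, 0.0], [0.003, 0.0, -1.0]]
wrist_force: [0.3, -0.5, 6.1]
width: 20.1
finger_force: 12.0
```

Run:
```python
from h import *
b=snap("side","s8")
cv2.imwrite("pics/s8c.png",cv2.resize(b[170:290,220:380],None,fx=4,fy=4,interpolation=cv2.INTER_CUBIC)[...,::-1])
for c in carriers("side"): print(c)
```

```text
(0.88, array([608.3, -15.9]), array([132.4,  65.8]), 31.7)
(0.6, array([603.2,  60.6]), array([127.3,  89.5]), 18.8)
(0.58, array([ 516.3, -441.8]), array([147.7,  62.8]), 71.4)
```

View pics/s8c.png

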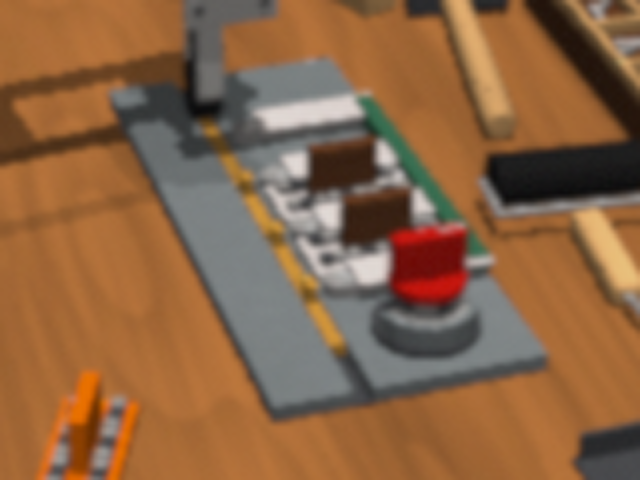

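Both carriers stand side by side, fully in, with bars at crop (340,165) and (375,215), and the mouths are clear. I'll close the keeper.

step_arm([
  [-0.6, 9, 0, 0, 0, 0, 12],
  [-1.1, 18, 0, 0, 0, 0, 12],
  [-1.7, 27, 0, 0, 0, 0, 12],
  [-2.0, 32, 0, 0, 0, 0, 12],
  [-2.0, 32, 0, 0, 0, 0, 12],
])

```text
time_s: 34.52
tool_pos: [530.7, 192.5, 44.7]
eef_rot: [[0.998, 0.063, 0.002], [0.063, -0.998, 0.001], [0.002, -0.001, -1.0]]
wrist_force: [-0.2, 0.4, 6.3]
width: 20.1
finger_force: 12.0
```

step_arm([
  [-0.2, 3, 0, 0, 0, 0, 12],
  [-0.4, 6, 0, 0, 0, 0, 12],
  [-0.6, 9, 0, 0, 0, 0, 12],
  [-0.6, 10, 0, 0, 0, 0, 12],
  [-0.6, 10, 0, 0, 0, 0, 12],
  [-0.6, 10, 0, 0, 0, 0, 12],
])

```text
time_s: 35.28
tool_pos: [530.5, 195.4, 44.5]
eef_rot: [[0.998, 0.061, 0.002], [0.061, -0.998, -0.012], [0.001, 0.012, -1.0]]
wrist_force: [0.8, -14.9, 8.2]
width: 20.4
finger_force: 12.0
```

The keeper is at its closed stop after a 36 mm stroke. I'll release it and go to the knob, turning the wrist on the way.

step_arm([
  [0.2, -4, 0, 0, 0, 0, 12],
  [0.2, -4, 0, 0, 0, 0, 50],
  [0.2, -4, 0, 0, 0, 0, 50],
  [0.2, -4, 0, 0, 0, 0, 50],
  [0.2, -4, 60, 0, 0, 0, 50],
  [0.2, -4, 110, 0, 0, 0.17, 50],
  [5, -20, 110, 0, 0, 0.34, 50],
  [10, -40, 110, 0, 0, 0.51, 50],
  [15, -60, 110, 0, 0, 0.68, 50],
  [20, -80, 110, 0, 0, 0.85, 50],
  [25, -100, 110, 0, 0, 1.02, 50],
  [30, -120, 110, 0, 0, 1.19, 50],
  [35, -140, 110, 0, 0, 1.36, 50],
  [40, -160, 110, 0, 0, 1.53, 50],
  [45, -180, 110, 0, 0, 1.7, 50],
  [50, -200, 110, 0, 0, 1.87, 50],
  [50, -200, 110, 0, 0, 1.87, 50],
])

```text
time_s: 37.4
tool_pos: [579.3, 1.3, 152.7]
eef_rot: [[-0.351, 0.936, -0.001], [0.936, 0.351, 0.0], [0.001, -0.001, -1.0]]
wrist_force: [0.1, -0.1, 1.2]
width: 50.1
finger_force: 0.0
```

Run:
```python
from h import *
s=bot.state();print(s['joint_pos'].round(1),s['tool_pos'].round(2),s['eef_rot'].round(3).tolist())
b=snap("side","s9"); a=snap("top","t9")
f=lambda im,r,c:cv2.resize(im[r[0]:r[1],c[0]:c[1]],(400,300),interpolation=cv2.INTER_CUBIC)
cv2.imwrite("pics/tb9.png",np.hstack([f(a,(165,255),(220,340)),f(b,(175,265),(235,355))])[...,::-1])
```

```text
[ -5.5   9.9  80.3   0.   89.8 -26. ] [579.25   1.29 152.74] [[-0.351, 0.936, -0.001], [0.936, 0.351, 0.0], [0.001, -0.001, -1.0]]
```

View pics/tb9.png

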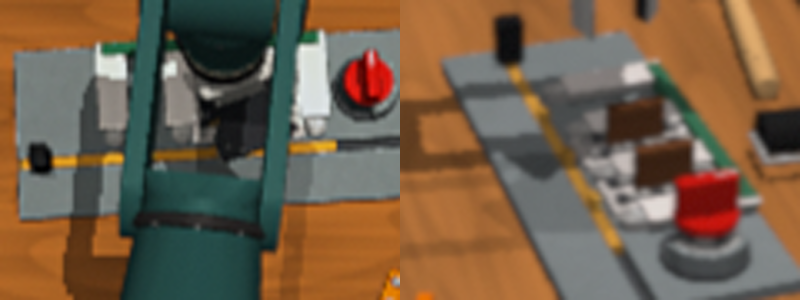

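The keeper grip is at the far left, crop (38,157). Both carriers are in, and the knob bar is up at (370,75).

step_arm([
  [4, -20, 0, 0, 0, 0.17, 50],
  [8, -40, 0, 0, 0, 0.34, 50],
  [12, -60, 0, 0, 0, 0.51, 50],
  [17, -80, 0, 0, 0, 0.68, 50],
  [22, -100, 0, 0, 0, 0.85, 50],
  [27, -120, 0, 0, 0, 1.02, 50],
  [31, -140, 0, 0, 0, 1.19, 50],
  [33, -152.3, 0, 0, 0, 1.316, 50],
  [33.2, -152.3, -20, 0, 0, 1.316, 50],
  [33.2, -152.3, -50, 0, 0, 1.316, 50],
  [33.2, -152.3, -75, 0, 0, 1.316, 50],
  [33.2, -152.3, -83.5, 0, 0, 1.316, 50],
  [33.2, -152.3, -83.5, 0, 0, 1.316, 50],
  [33.2, -152.3, -83.5, 0, 0, 1.316, 8],
  [33.2, -152.3, -83.5, 0, 0, 1.316, 8],
  [33.2, -152.3, -83.5, 0, 0, 1.316, 8],
  [33.2, -152.3, -83.5, 0, 0, 1.316, 8],
  [33.2, -152.3, -83.5, 0, 0, 1.316, 8],
], force=20)

```text
time_s: 39.75
tool_pos: [612.7, -151.0, 70.3]
eef_rot: [[-0.994, -0.106, 0.001], [-0.106, 0.994, -0.001], [-0.001, -0.001, -1.0]]
wrist_force: [-0.4, -0.5, 1.1]
width: 14.0
finger_force: 19.9
```

```bash
python3 -c "
from bench import bot
s=bot.state();print(s['joint_pos'].round(1),s['wrist_torque'].round(2),s['wrist_force'].round(1),s['width'])"
```

```text
[ -19.    19.    78.7   -0.    82.2 -115.1] [-0.12 -0.17 -0.2 ] [-0.4 -0.5  1.1] 13.97811289801277
```

Gripped. Now I'll push down about 9.5 mm with a firm grip.

step_arm([
  [0, 0, 0, 0, 0, 0, 8],
  [0, 0, -3, 0, 0, 0, 8],
  [0, 0, -6, 0, 0, 0, 8],
  [0, 0, -9, 0, 0, 0, 8],
  [0, 0, -10.5, 0, 0, 0, 8],
  [0, 0, -10.5, 0, 0, 0, 8],
  [0, 0, -10.5, 0, 0, 0, 8],
], force=40)

```text
time_s: 40.62
tool_pos: [612.7, -151.0, 60.3]
eef_rot: [[-0.994, -0.107, 0.001], [-0.107, 0.994, -0.001], [-0.001, -0.001, -1.0]]
wrist_force: [-1.6, -2.7, 6.3]
width: 14.1
finger_force: 39.8
```

```bash
python3 -c "
from bench import bot
s=bot.state();print(s['tool_pos'].round(1),s['wrist_torque'].round(2),s['wrist_force'].round(1),s['width'])"
```

```text
[ 612.7 -151.    60.3] [-0.33  0.19 -0.33] [-1.6 -2.7  6.3] 14.10018005422851
```

step_arm([
  [0, 0, 0, 0, 0, -0.12, 8],
  [0, 0, 0, 0, 0, -0.24, 8],
  [0, 0, 0, 0, 0, -0.36, 8],
  [0, 0, 0, 0, 0, -0.48, 8],
  [0, 0, 0, 0, 0, -0.6, 8],
  [0, 0, 0, 0, 0, -0.75, 8],
  [0, 0, 0, 0, 0, -0.9, 8],
  [0, 0, 0, 0, 0, -0.9, 8],
])

```text
time_s: 41.62
tool_pos: [612.7, -151.1, 60.3]
eef_rot: [[-0.702, 0.712, 0.001], [0.712, 0.702, -0.002], [-0.002, -0.0, -1.0]]
wrist_force: [-0.7, -1.7, 6.0]
width: 13.6
finger_force: 39.8
```

```bash
python3 -c "
from bench import bot
s=bot.state();print(s['tool_pos'].round(1),s['wrist_torque'].round(2),s['wrist_force'].round(1),s['width'])"
```

```text
[ 612.7 -151.1   60.3] [-0.49  0.22 -0.04] [-0.7 -1.7  6. ] 13.6020701834492
```

step_arm([
  [0, 0, 0, 0, 0, -0.15, 8],
  [0, 0, 0, 0, 0, -0.3, 8],
  [0, 0, 0, 0, 0, -0.45, 8],
  [0, 0, 0, 0, 0, -0.6, 8],
  [0, 0, 0, 0, 0, -0.75, 8],
  [0, 0, 0, 0, 0, -0.9, 8],
  [0, 0, 0, 0, 0, -1.05, 8],
  [0, 0, 0, 0, 0, -1.2, 8],
  [0, 0, 0, 0, 0, -1.35, 8],
  [0, 0, 0, 0, 0, -1.45, 8],
  [0, 0, 0, 0, 0, -1.45, 8],
])

```text
time_s: 43.0
tool_pos: [612.4, -151.2, 60.3]
eef_rot: [[0.623, 0.783, 0.0], [0.783, -0.623, -0.002], [-0.001, 0.001, -1.0]]
wrist_force: [-1.7, -2.3, 6.9]
width: 14.0
finger_force: 39.8
```

```bash
python3 -c "
from bench import bot
s=bot.state();print(s['tool_pos'].round(1),s['wrist_torque'].round(2),s['wrist_force'].round(1),s['joint_pos'].round(1))"
```

```text
[ 612.4 -151.2   60.3] [-0.52  0.42 -0.07] [-1.7 -2.3  6.9] [-19.   19.4  79.4  -0.1  81.1  19.5]
```

step_arm([
  [0, 0, 0, 0, 0, -0.05, 8],
  [0, 0, 0, 0, 0, -0.1, 8],
  [0, 0, 0, 0, 0, -0.15, 8],
  [0, 0, 0, 0, 0, -0.2, 8],
  [0, 0, 0, 0, 0, -0.2, 8],
  [0, 0, 0, 0, 0, -0.2, 8],
])

```text
time_s: 43.75
tool_pos: [612.4, -151.1, 60.3]
eef_rot: [[0.765, 0.644, 0.0], [0.644, -0.765, -0.002], [-0.001, 0.002, -1.0]]
wrist_force: [-3.3, -2.4, 6.3]
width: 13.7
finger_force: 39.9
```

```bash
python3 -c "
from bench import bot
s=bot.state();print(s['tool_pos'].round(1),s['wrist_torque'].round(2),s['wrist_force'].round(1),s['joint_pos'].round(1))"
```

```text
[ 612.4 -151.1   60.3] [-0.55  0.48  0.22] [-3.3 -2.4  6.3] [-19.   19.4  79.4  -0.1  81.2  30.9]
```

step_arm([
  [0, 0, 0, 0, 0, -0.06, 8],
  [0, 0, 0, 0, 0, -0.12, 8],
  [0, 0, 0, 0, 0, -0.12, 8],
  [0, 0, 0, 0, 0, -0.12, 8],
])

```text
time_s: 44.25
tool_pos: [612.7, -150.9, 60.4]
eef_rot: [[0.835, 0.55, 0.001], [0.55, -0.835, -0.002], [-0.001, 0.002, -1.0]]
wrist_force: [-1.7, -3.5, 6.2]
width: 14.4
finger_force: 42.6
```

```bash
python3 -c "
from bench import bot
s=bot.state();print(s['tool_pos'].round(1),s['wrist_torque'].round(2),s['wrist_force'].round(1),s['joint_pos'].round(1))"
```

```text
[ 612.7 -150.9   60.4] [-0.55  0.36  0.96] [-1.7 -3.5  6.2] [-18.9  19.5  79.3  -0.1  81.1  37.7]
```

The locked stop is reached: the torque rose to 0.96 N m. I'll release, retreat and check.

step_arm([
  [0, 0, 2, 0, 0, 0.02, 8],
  [0, 0, 3, 0, 0, 0.02, 8],
  [0, 0, 3, 0, 0, 0.02, 50],
  [0, 0, 3, 0, 0, 0.02, 50],
  [0, 0, 3, 0, 0, 0.02, 50],
  [0, 0, 60, 0, 0, 0.02, 50],
  [-50, 0, 110, 0, 0, 0.02, 50],
  [-110, -20, 130, 0, 0, 0.02, 50],
  [-170, -50, 130, 0, 0, 0.02, 50],
  [-220, -80, 130, 0, 0, 0.02, 50],
  [-260, -100, 130, 0, 0, 0.02, 50],
  [-260, -100, 130, 0, 0, 0.02, 50],
  [-260, -100, 130, 0, 0, 0.02, 50],
])

```text
time_s: 45.88
tool_pos: [352.7, -250.3, 189.0]
eef_rot: [[0.826, 0.563, 0.0], [0.563, -0.826, 0.001], [0.001, -0.0, -1.0]]
wrist_force: [1.2, 0.3, 0.4]
width: 50.1
finger_force: 0.0
```

Run:
```python
from h import *
b=snap("side","s10"); a=snap("top","t10")
f=lambda im,r,c:cv2.resize(im[r[0]:r[1],c[0]:c[1]],(400,300),interpolation=cv2.INTER_CUBIC)
cv2.imwrite("pics/tb10.png",np.hstack([f(a,(165,255),(220,340)),f(b,(175,265),(235,355))])[...,::-1])
for l in("knob_grip",):
  for cam in("top","side"):
    for r in bot.regions_of(l,cam)[:2]: print(l,cam,round(r["conf"],2),np.round(r["box"],1))
```

```text
knob_grip top 0.46 [325.8 180.8  13.6  17.4]
knob_grip side 0.86 [318.8 227.   19.2  18.6]
knob_grip side 0.47 [292.4 218.4  37.1  22.9]
```

View pics/tb10.png

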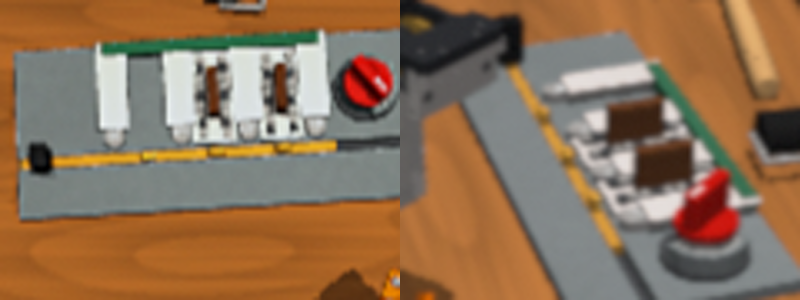

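The knob bar is turned to its locked stop at (370,80). The keeper lugs at (213,152) and (280,147) stand behind the two home carriers, and the keeper grip is at its left stop.

```bash
python3 -c "
from bench import bot
print(bot.job_done())"
```

```text
the job is handed in; nothing more can be done
None
```

The job is handed in: only two carriers were on the bench, and both are home in the middle and right bays, with the keeper closed behind them and the knob locked at its end stop; nothing else on the bench was touched.

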